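# Put the rework tools back in the bench organiser

## Task

The repair is finished, so clear the blue mat: put the solder spool, the flux jar, the multimeter and the square hot-air nozzle back into the modular organiser, each in the pocket shaped for it, standing upright (the meter face up) and sitting fully down on the pocket's floor. Set each one down rather than dropping it, and do not push aside or tip the little open dish of screws that stands among them.

Things in the scene. Friction and masses are not known exactly. Their poses are not given: they have to be found in the camera images.
- spool: Sizes in mm. Solder spool standing upright on one of its flat flanges: black flanges 54 diameter, 44 tall overall, bright solder wire between them, paper disc on top; grip it as a plain cylinder of diameter 54. About 0.25 kg. Origin: centre of its underside; z up its axis. Starts on the blue mat (top 2 above the table) at any yaw.
- jar: Sizes in mm. Flux jar, the small round one: white body with a bright metal screw lid, 38 diameter, 30 tall, standing upright. About 0.07 kg. Origin: centre of its underside; z up its axis. Starts on the blue mat (top 2 above the table) at any yaw.
- meter: Sizes in mm. Pocket multimeter lying on its back, face up: black rounded box 104 long (x) x 50 wide (y) x 28, its raised face (96 x 42) at 30, dial knob up to 35; display towards +x. About 0.18 kg. Origin: centre of its underside; z up through the face. Starts on the blue mat (top 2 above the table) at any yaw.
- nozzle: Sizes in mm. Square hot-air nozzle standing on its mouth: steel, square skirt 40 x 40 x 20 tall, a step 30 x 30 to height 24, then a plain round neck of 24 diameter up to 54, on the centre line. About 0.09 kg. Origin: centre of the underside; x, y along the square's sides. Starts on the blue mat (top 2 above the table) at any yaw.
- module_spool: Sizes in mm. Fixed grey organiser module, 124 (x) x 82 (y) x 21 tall, one of four in any order (2 x 2, pitch 126 both ways, all turned alike) on a black gridded baseplate. Origin: centre of its underside, 5 above the table; x along its long side. Central pocket, 10 deep, its dark floor 11 above the origin: the larger round pocket, 68 diameter, for the solder spool.
- module_jar: Sizes in mm. Fixed grey organiser module, 124 (x) x 82 (y) x 21 tall, one of four in any order (2 x 2, pitch 126 both ways, all turned alike) on a black gridded baseplate. Origin: centre of its underside, 5 above the table; x along its long side. Central pocket, 10 deep, its dark floor 11 above the origin: the smaller round pocket, 52 diameter, for the flux jar.
- module_meter: Sizes in mm. Fixed grey organiser module, 124 (x) x 82 (y) x 21 tall, one of four in any order (2 x 2, pitch 126 both ways, all turned alike) on a black gridded baseplate. Origin: centre of its underside, 5 above the table; x along its long side. Central pocket, 10 deep, its dark floor 11 above the origin: an oblong pocket, 114 (x) x 64 (y), for the multimeter, either way round.
- module_nozzle: Sizes in mm. Fixed grey organiser module, 124 (x) x 82 (y) x 21 tall, one of four in any order (2 x 2, pitch 126 both ways, all turned alike) on a black gridded baseplate. Origin: centre of its underside, 5 above the table; x along its long side. Central pocket, 10 deep, its dark floor 11 above the origin: a square pocket, 54 x 54 along x and y, for the square nozzle, any way round that fits.
- screw_dish: Sizes in mm. Small loose open steel dish with screws in it, 52 across the rim, 12 tall, 0.12 kg, standing among the four things: not to be disturbed. Origin: centre of its underside.

How it is judged:
At the end, for the whole second after the job is handed in: All four are seated in their own pockets, let go and still: each centre within 14 mm of its module's centre, its underside on the pocket floor (7 to 14.5 mm above the module's origin; the floor is at 11 and the rim at 21), upright within 0.12 rad, speed under 0.02 m/s (horizontal distance between spool and module_spool below 0.014 m and z of spool in the frame of module_spool between 0.007 and 0.0145 m and angle between each of spool, jar, meter, nozzle's own z axis and vertical below 0.12 rad and linear speed of each of spool, jar, meter, nozzle below 0.02 m/s and horizontal distance between jar and module_jar below 0.014 m and z of jar in the frame of module_jar between 0.007 and 0.0145 m and horizontal distance between meter and module_meter below 0.014 m and z of meter in the frame of module_meter between 0.007 and 0.0145 m and horizontal distance between nozzle and module_nozzle below 0.014 m and z of nozzle in the frame of module_nozzle between 0.007 and 0.0145 m); the robot touches nothing.
It fails at once if one of the four things is dropped or thrown (out of the fingers and faster than 0.8 m/s, a fall of over 3 cm) ((contact force between the fingers and spool below 0.05 N and linear speed of spool above 0.8 m/s) or (contact force between the fingers and jar below 0.05 N and linear speed of jar above 0.8 m/s) or (contact force between the fingers and meter below 0.05 N and linear speed of meter above 0.8 m/s) or (contact force between the fingers and nozzle below 0.05 N and linear speed of nozzle above 0.8 m/s)).
It fails at once if the dish of screws is pushed more than 2 cm from its place, or tipped by more than 0.4 rad (distance of screw_dish from where it was at the start of the episode above 0.02 m or angle between screw_dish's own z axis and vertical above 0.4 rad).
It also fails if it takes over 106 s, if anything falls off the work surface, if the arm or the gripper's body presses on something with over 40 N, if the wrist force passes 120 N, or if a joint passes its speed limit or range.

## Robot

A 6-joint arm with a two-finger parallel gripper is mounted at the origin on the work surface. World frame = base frame: x ahead of the robot, y to its left, z up, the work surface at z = 0. Lengths are in m, angles in rad, forces in N, time in s.
With the tool pointing down it reaches from about 0.375 to 0.9 m from the base axis. Payload 3.1 kg.
Tool frame: the origin (TCP) lies between the finger pads; the fingertips stand manip.finger_overhang ahead of it and the grasp point (between the pads) lies 5 mm behind it (manip.finger_overhang is the distance from the TCP to the fingertips, in m); z points along the fingers, y is the line along which they close (so a half turn about z gives the same grasp; the last joint's range is limited). The gripper opens to 85 mm and grips with 20 to 120 N. Pads are 22 mm wide; open, the fingers measure 114 mm over their backs; the gripper's body (76 mm by 85 mm) begins 54 mm behind the grasp point. The pads swing forward as they close: fully open they stand 13 mm farther back than shut.
Start: joints at [-1.333, 0.527, 1.433, -0, 1.181, -0.178], TCP at [0.252, -0.572, 0.245] pointing down, gripper open.
Joint ranges: [-3.08, 3.08], [-0.75, 2.2], [0.22, 2.44], [-1.43, 4.57], [0, 2.65], [-2.85, 2.85]. Speed limits (rad/s): [2.79, 2.79, 3.14, 3.14, 3.14, 3.14].

## Interface

Orientations are given as a unit quaternion [x, y, z, w].
In Python, from station import manip gives the robot as it stands.
- The arm moves only by the tool drive_tool, never from a script. Its argument "plan" is a list of rows, each a list of 7 numbers: the shift along the tool's x, y, z in m, then the turn, a rotation vector about the tool's x, y, z in degrees, then the opening, from -1 (shut) to 1 (fully open). In form: [[x, y, z, wx, wy, wz, gripper], ...]. A call has 1 to 10 rows; each row shifts and turns the commanded pose from where the row before left it, along the tool's axes as they then stand; what a row does not reach is not made up. A row lasts 1/10 s, in which the tool goes at most 50 mm and 8.59 degrees, less where a joint would pass 70% of its speed; a pose out of reach is approached as far as the arm can. A call is refused whole if a number of a shift passes 0.05 or a number of a turn 8.59, either way. A call with a gripper value outside its range is refused whole. The fingers move at their own pace and stop on an object; "newtons" is the grip in N (left out, the last holds). Time passes only in rows, so rows that do not move let the fingers close. It gives the time, the measured TCP pose, the force, the opening and the grip force at its end, in the units of the state.
- manip.sense(): the state, without advancing time (a new reading comes with each control period).
- manip.snapshot(name): name is "scene" or "side" or "wrist"; returns a dict with "image" (400x640x3 uint8, red, green, blue), "z_map" (400x640 float32, m along the optical axis (not along the pixel's ray), 0 where there is no reading), "fov_y" (degrees; the focal length in pixels is half the picture's height over the tangent of half this angle, whatever the lens; pixels are square), "cx", "cy" (the principal point, pixels), "extrinsics" (4x4, takes a point from camera to world coordinates); the wrist camera has in their place "mount" (4x4, takes a point from camera to tool coordinates, whose origin is the TCP and whose axes are the flange's). Camera axes: x right, y up, looking along -z (the intrinsics and any distortion apply to the point x, -y, -z); pixel columns grow to the right and rows downward; lengths in m; the calibration is good to about 2 mm. A picture is of the moment at which its call begins: read the wrist's pose just before it.
- manip.sign_off(): hands the job in; it is judged then, once.
The state is a dict: "t": time; "q": joint angles; "qd": joint speeds; "tau": joint torques, N m; "tcp_pos": TCP position; "tool_rot": TCP orientation; "force": force on the tool from outside, world axes, zero at the start; "ft_torque": the same for the moment, N m; "finger_gap": opening from 0.0 (shut) to 1.0 (fully open); "gripper_force": force on a finger pad.
Only numpy, scipy, OpenCV 4.12 (cv2) and the standard library are available. Lean on these libraries where they do the work, as an engineer would, in place of code of your own. Each camera call takes 0.05 s, during which the arm holds its last target. There are 200 camera calls.

## Working session

There is one attempt and no reset: what is moved stays moved. The work goes in short steps, Python scripts to look and compute and a tool call to move; the robot and the scene stay as the last step left them, time stands still between calls to the robot, and variables do not carry over. Pictures are saved under pics/ and viewed, at most 15 in all, crops included, and the job is handed in when it is done.

Besides the shell and the picture viewer there is one more tool, called in YAML: its name, and indented under it one key for each argument. drive_tool: Moves the arm, as the interface text tells. Its arguments: {"type":"object","properties":{"plan":{"type":"array"},"newtons":{"type":"number"}},"required":["plan"]}

```bash
mkdir -p pics; ls; python3 - <<'E'
from station import manip
import cv2,numpy as np
print(manip.sense(), manip.finger_overhang)
for n in ("scene","side"):
    s=manip.snapshot(n)
    cv2.imwrite(f"pics/{n}0.png",s["image"][:,:,::-1])
    np.savez(f"{n}0.npz",**s)
    print(n,s["fov_y"],s["cx"],s["cy"],s["extrinsics"].round(4).tolist(),[k for k in s])
E
```

```text
pics
{'t': 0.0, 'q': array([-1.33350492e+00,  5.28486376e-01,  1.43392655e+00, -3.76408332e-06,
        1.18141667e+00, -1.78501645e-01]), 'qd': array([ 0.00055759, -0.00210173,  0.00034691,  0.00130127, -0.00285039,
       -0.0014944 ]), 'tau': array([ 3.35192526e-04, -4.42343867e+01, -1.78023523e+01, -2.32829025e-04,
        8.56814731e-03, -7.31183945e-06]), 'tcp_pos': array([ 0.25230405, -0.57104084,  0.24431348]), 'tool_rot': array([ 9.78466480e-01,  2.06402751e-01, -3.46120730e-05, -1.11793241e-03]), 'force': array([-0.21027151, -0.0802085 , -0.89830781]), 'ft_torque': array([ 0.03947987, -0.00517546,  0.01586851]), 'gripper_force': 0.0, 'finger_gap': 1.0000600404808297} 0.014
scene 42.52664674482274 323.3176814337805 200.2127957317645 [[0.7178, -0.4173, 0.5573, 1.1415], [0.6962, 0.4177, -0.5838, -0.5981], [0.0109, 0.8071, 0.5904, 0.6537], [0.0, 0.0, 0.0, 1.0]] ['image', 'z_map', 'fov_y', 'cx', 'cy', 'extrinsics']
side 48.8085704215414 314.20485919495053 203.81552927255228 [[0.9966, 0.0502, -0.0653, 0.4951], [-0.0822, 0.6544, -0.7517, -0.7007], [0.0051, 0.7545, 0.6563, 0.6475], [0.0, 0.0, 0.0, 1.0]] ['image', 'z_map', 'fov_y', 'cx', 'cy', 'extrinsics']
```

View pics/scene0.png

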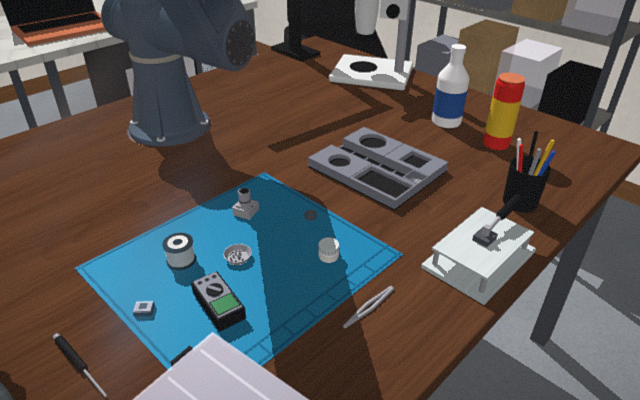

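View pics/side0.png

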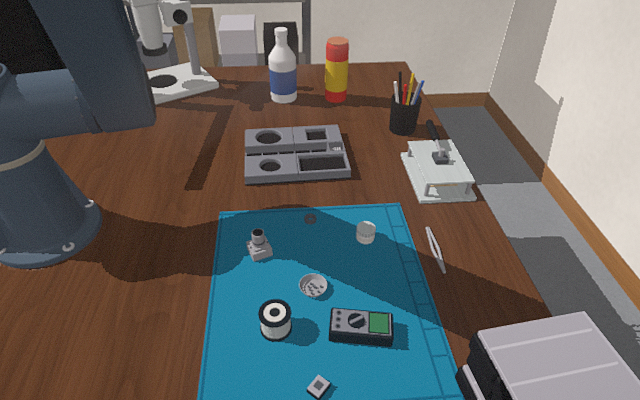

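The scene view shows the spool at (179,250), dish (237,255), meter (219,299), nozzle (245,205), jar (329,250), and the organiser around (380,165). Next I'll build a top-down map from both depth images.

```bash
cat > h.py <<'E'
import numpy as np,cv2
def cloud(s,T=None):
    T=s["extrinsics"] if T is None else T
    z=s["z_map"];H,W=z.shape;f=H/2/np.tan(np.radians(float(s["fov_y"]))/2)
    v,u=np.mgrid[:H,:W]
    P=np.stack([(u-s["cx"])/f*z,-(v-s["cy"])/f*z,-z],-1)@T[:3,:3].T+T[:3,3]
    return P,z>0
def ortho(s,x0,x1,y0,y1,r,zmax=.12,T=None):
    P,m=cloud(s,T); m=m&(P[...,2]<zmax)&(P[...,2]>-.02)
    h=int((x1-x0)*r);w=int((y1-y0)*r)
    p=P[m];c=s["image"][m]
    i=((x1-p[:,0])*r).astype(int);j=((y1-p[:,1])*r).astype(int)
    k=(i>=0)&(i<h)&(j>=0)&(j<w);i,j,p,c=i[k],j[k],p[k],c[k]
    o=np.argsort(p[:,2]);im=np.zeros((h,w,3),np.uint8);hz=np.full((h,w),-1.)
    im[i[o],j[o]]=c[o][:,::-1];hz[i[o],j[o]]=p[o][:,2]
    return im,hz
E
python3 - <<'E'
from h import *
for n in("scene","side"):
    s=dict(np.load(f"{n}0.npz"))
    P,m=cloud(s)
    im,hz=ortho(s,.22,.85,-.55,.3,900)
    k=np.ones((3,3),np.uint8);im=cv2.dilate(im,k);hz=cv2.dilate(hz.astype(np.float32),k)
    cv2.imwrite(f"pics/o_{n}.png",im)
    g=(np.clip(hz,-.005,.065)+.005)/.07*255
    cv2.imwrite(f"pics/h_{n}.png",cv2.applyColorMap(g.astype(np.uint8),cv2.COLORMAP_JET))
    print(im.shape, (P[...,2][(P[...,0]>.25)&(P[...,0]<.8)&(abs(P[...,1])<.4)]<-.02).sum())
A=cv2.imread("pics/o_side.png");B=cv2.imread("pics/h_side.png")
def c(z): return cv2.resize(z,None,fx=.52,fy=.52,interpolation=cv2.INTER_AREA)
A2=cv2.imread("pics/o_scene.png");B2=cv2.imread("pics/h_scene.png")
cv2.imwrite("pics/m.png",np.vstack([np.hstack([c(A),c(B)]),np.hstack([c(A2),c(B2)])]))
# blobs above the mat in world
for n in("scene","side"):
    s=dict(np.load(f"{n}0.npz"));im,hz=ortho(s,.22,.85,-.55,.3,500)
    mk=cv2.morphologyEx((hz>.009).astype(np.uint8),cv2.MORPH_CLOSE,np.ones((3,3),np.uint8))
    N,L,st,ce=cv2.connectedComponentsWithStats(mk)
    for i in range(1,N):
        if st[i,4]>80:
            zz=hz[(L==i)&(hz>0)];top=np.percentile(zz,97);t=np.argwhere((L==i)&(hz>top-.004))
            rc=cv2.minAreaRect(t[:,::-1].astype(np.float32))
            print(n,st[i,4],"top",top.round(3),"c",(.85-rc[0][1]/500-.001).__round__(4),(.3-rc[0][0]/500-.001).__round__(4),"sz",np.round(np.array(rc[1])*2),rc[2].__round__(1))
E
```

```text
(567, 765, 3) 448
(567, 765, 3) 0
scene 1891 top 0.052 c 0.827 0.119 sz [ 44. 172.] 90.0
scene 319 top 0.032 c 0.6568 -0.0737 sz [36. 39.] 14.0
scene 1337 top 0.035 c 0.6105 -0.2923 sz [44. 97.] 11.3
scene 7538 top 0.026 c 0.526 0.2106 sz [255. 182.] 88.8
scene 249 top 0.013 c 0.531 -0.5076 sz [92. 13.] 88.2
scene 84 top 0.012 c 0.5473 -0.013 sz [24. 24.] 53.1
scene 113 top 0.013 c 0.5329 -0.1942 sz [50. 42.] 11.9
scene 168 top 0.015 c 0.5325 -0.3845 sz [28. 24.] 45.0
scene 590 top 0.047 c 0.469 -0.273 sz [56. 52.] 90.0
scene 359 top 0.056 c 0.4396 -0.0959 sz [24. 26.] 11.3
side 2329 top 0.056 c 0.829 0.118 sz [162.  40.] 0.0
side 304 top 0.12 c 0.7437 -0.4282 sz [ 8. 91.] 83.8
side 301 top 0.034 c 0.6545 -0.0738 sz [38. 36.] 51.3
side 1326 top 0.036 c 0.6093 -0.293 sz [46. 96.] 10.1
side 2725 top 0.027 c 0.525 0.262 sz [252.  74.] 90.0
side 4670 top 0.027 c 0.5278 0.168 sz [250.  92.] 87.6
side 146 top 0.015 c 0.5378 -0.1949 sz [51. 51.] 59.0
side 90 top 0.013 c 0.5465 -0.0145 sz [23. 24.] 45.0
side 171 top 0.016 c 0.531 -0.385 sz [28. 23.] 45.0
side 592 top 0.048 c 0.4694 -0.2722 sz [54. 54.] 26.6
side 357 top 0.057 c 0.44 -0.096 sz [22. 26.] 90.0
```

View pics/m.png

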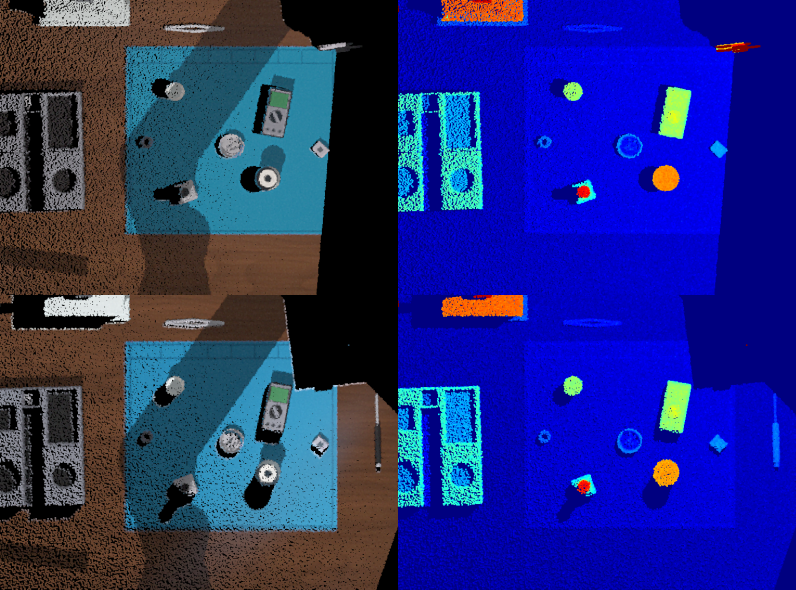

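```bash
python3 - <<'E'
from h import *
from station import manip
st=manip.sense();w=manip.snapshot("wrist");np.savez("wrist0.npz",**w);cv2.imwrite("pics/w0.png",w["image"][:,:,::-1])
print(w["mount"].round(4).tolist())
H=[]
for n in("scene","side"):
    s=dict(np.load(f"{n}0.npz"));P,m=cloud(s)
    sel=lambda x,y,r,a,b:P[m&(np.hypot(P[...,0]-x,P[...,1]-y)<r)&(P[...,2]>a)&(P[...,2]<b)]
    def rect(p): 
        lo=cv2.minAreaRect((p[:,:2]*1000).astype(np.float32));return [np.round(lo[0],1),np.round(lo[1],1),round(lo[2],1)]
    for nm,x,y,r,a,b in(("spool",.469,-.272,.045,.040,.055),("jar",.655,-.074,.035,.027,.045),("meter",.61,-.293,.07,.027,.040),("noz skirt",.44,-.096,.04,.0175,.024),("noz neck",.44,-.096,.03,.050,.065),("dish",.535,-.195,.035,.009,.03)):
        p=sel(x,y,r,a,b);q=np.percentile(p[:,:2],[2,98],axis=0)*1000
        print(n,nm,len(p),rect(p),"mid",q.mean(0).round(1),"z",np.median(p[:,2]).round(4))
    p=sel(.526,.23,.25,.022,.035);p=p[p[:,2]<.032];print(n,"org",rect(p))
    im,hz=ortho(s,.36,.70,.08,.44,1000);k=np.ones((3,3),np.uint8)
    H.append(cv2.dilate(hz.astype(np.float32),k));H.append(cv2.cvtColor(cv2.dilate(im,k),cv2.COLOR_BGR2GRAY))
g=lambda h:((np.clip(h,0,.035))/.035*255).astype(np.uint8)
cv2.imwrite("pics/org.png",np.vstack([np.hstack([g(H[0]),H[1]]),np.hstack([g(H[2]),H[3]])]))
E
```

```text
[[-0.0, 0.9562, 0.2927, 0.0746], [1.0, 0.0, 0.0001, -0.0002], [0.0001, 0.2927, -0.9562, -0.1285], [0.0, 0.0, 0.0, 1.0]]
scene spool 498 [array([ 469.6, -273.2]), array([52.6, 55.8]), 84.8] mid [ 470.6 -273.1] z 0.0445
scene jar 241 [array([655.3, -73.2]), array([36.9, 39.6]), 72.4] mid [655.9 -74. ] z 0.0304
scene meter 1357 [array([ 610.7, -292. ]), array([ 49.6, 103.7]), 79.8] mid [ 612.  -292.8] z 0.0308
scene noz skirt 135 [array([439.7, -96.9]), array([41.6, 40.8]), 21.0] mid [443.5 -97.3] z 0.0206
scene noz neck 85 [array([440.2, -97.1]), array([22.2, 27.4]), 50.5] mid [439.9 -97.2] z 0.0544
scene dish 121 [array([ 538. , -193.9]), array([49.6, 51.8]), 52.3] mid [ 538.2 -195. ] z 0.0115
scene org [array([525.9, 227.9]), array([253.4, 214.8]), 1.9]
side spool 746 [array([ 469. , -272.2]), array([52.5, 54.8]), 8.9] mid [ 469.1 -273. ] z 0.0455
side jar 215 [array([654.7, -73.9]), array([38.1, 35.5]), 35.5] mid [654.2 -73.8] z 0.0312
side meter 1633 [array([ 609.3, -291.5]), array([ 51.6, 103.5]), 79.5] mid [ 609.1 -292.7] z 0.0315
side noz skirt 153 [array([440.1, -97.3]), array([40., 42.]), 18.6] mid [439.6 -99.4] z 0.0212
side noz neck 113 [array([439.6, -96. ]), array([25.4, 21.3]), 89.5] mid [439.7 -96.3] z 0.0555
side dish 138 [array([ 538.1, -194.6]), array([52. , 50.1]), 77.6] mid [ 538.1 -194.8] z 0.0122
side org [array([526.3, 229.4]), array([250.4, 215.9]), 1.9]
```

View pics/org.png

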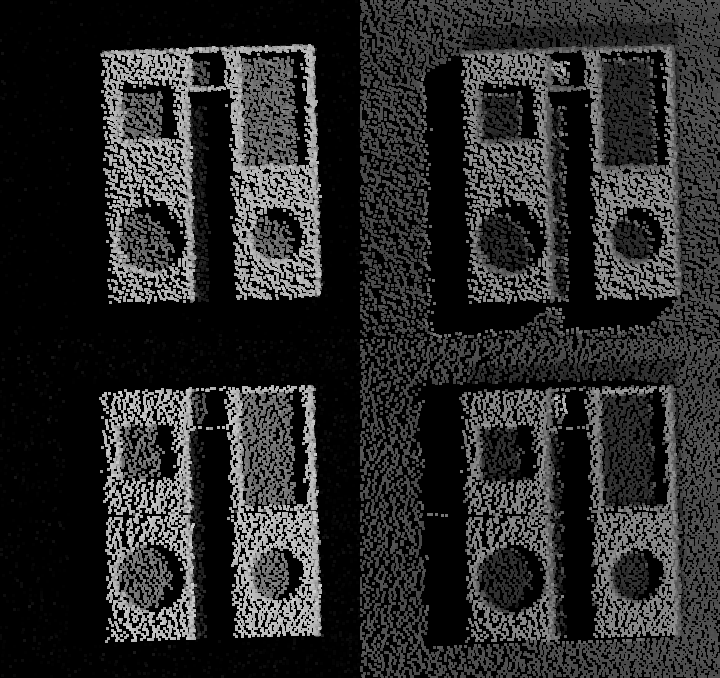

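View pics/w0.png

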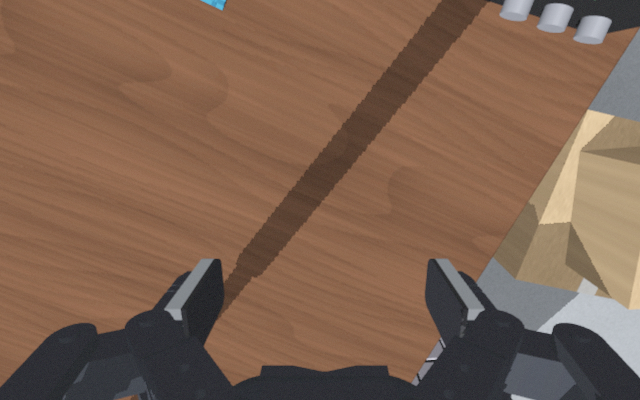

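The organiser is centred at about (0.526, 0.229) with yaw about 1.7°, and its four pockets are clearly told apart. In the top-down crops the large round is bottom left (spool), the small round bottom right (jar), the square top left (nozzle) and the oblong top right (meter). The wrist view shows the open fingers over bare wood. First move: go above the spool.

drive_tool:
  plan:
    - [0.032, -0.0185, 0.0124, 0, 0, 0, 1]
    - [0.032, -0.0185, 0.0124, 0, 0, 0, 1]
    - [0.032, -0.0185, 0.0124, 0, 0, 0, 1]
    - [0.032, -0.0185, 0.0124, 0, 0, 0, 1]
    - [0.032, -0.0185, 0.0124, 0, 0, 0, 1]
    - [0.032, -0.0185, 0.0124, 0, 0, 0, 1]
    - [0.032, -0.0185, 0.0124, 0, 0, 0, 1]
    - [0.032, -0.0185, 0.0124, 0, 0, 0, 1]
    - [0.032, -0.0185, 0.0124, 0, 0, 0, 1]
    - [0.032, -0.0185, 0.0124, 0, 0, 0, 1]
  newtons: 40

```text
t: 1.15
tcp_pos: [0.4712, -0.2719, 0.1207]
tool_rot: [0.978, 0.206, -0.0, -0.0]
force: [0.6, -0.6, -0.5]
finger_gap: 0.999
gripper_force: 0.0
```

```bash
cat > d.py <<'E'
import sys,numpy as np
from station import manip
from scipy.spatial.transform import Rotation as R
def pose():
    s=manip.sense();return np.array(s["tcp_pos"]),R.from_quat(s["tool_rot"]),s
def delta(x,y,z,psi):
    p,r,s=pose();M=r.as_matrix();cur=np.degrees(np.arctan2(M[1,0],M[0,0]))
    turn=cur-psi;d=np.array([x,y,z])-p;a=np.radians(psi)
    T=np.array([[np.cos(a),np.sin(a),0],[np.sin(a),-np.cos(a),0],[0,0,-1]])
    print("t",round(s["t"],2),"p",p.round(4),"psi",cur.round(2),"tilt",np.degrees(np.arccos(-M[2,2])).round(2),"gap",round(s["finger_gap"],3),"F",s["force"].round(1))
    print("turn z first",turn.round(2),"deg; shift after turn",(T.T@d).round(4), "before turn",(M.T@d).round(4))
if __name__=="__main__": delta(*map(float,sys.argv[1:]))
E
python3 d.py .4695 -.2728 .033 23.8
```

```text
t 1.15 p [ 0.4712 -0.2719  0.1207] psi 23.81 tilt 0.01 gap 0.999 F [ 0.6 -0.6 -0.5]
turn z first 0.01 deg; shift after turn [-0.0019  0.0001  0.0877] before turn [-0.0019  0.0001  0.0877]
```

drive_tool:
  plan:
    - [-0.002, 0, 0.022, 0, 0, 0, 1]
    - [0, 0, 0.022, 0, 0, 0, 1]
    - [0, 0, 0.022, 0, 0, 0, 1]
    - [0, 0, 0.022, 0, 0, 0, 1]
    - [0, 0, 0, 0, 0, 0, -1]
    - [0, 0, 0, 0, 0, 0, -1]
    - [0, 0, 0, 0, 0, 0, -1]
    - [0, 0, 0, 0, 0, 0, -1]
    - [0, 0, 0, 0, 0, 0, -1]
    - [0, 0, 0, 0, 0, 0, -1]

```text
t: 2.15
tcp_pos: [0.4689, -0.2743, 0.034]
tool_rot: [0.978, 0.206, 0.0, 0.0]
force: [-0.4, -0.8, 2.1]
finger_gap: 0.619
gripper_force: 42.5
```

```bash
python3 - <<'E'
from h import *
from d import *
p,r,s=pose();w=manip.snapshot("wrist");cv2.imwrite("pics/w1.png",w["image"][:,:,::-1])
E
python3 d.py .461 .2896 .16 23.8
```

```text
t 2.2 p [ 0.4689 -0.2743  0.034 ] psi 23.82 tilt 0.06 gap 0.622 F [-0.3 -0.7  1.1]
turn z first 0.02 deg; shift after turn [ 0.2203 -0.5191 -0.126 ] before turn [ 0.2206 -0.5189 -0.1264]
```

View pics/w1.png

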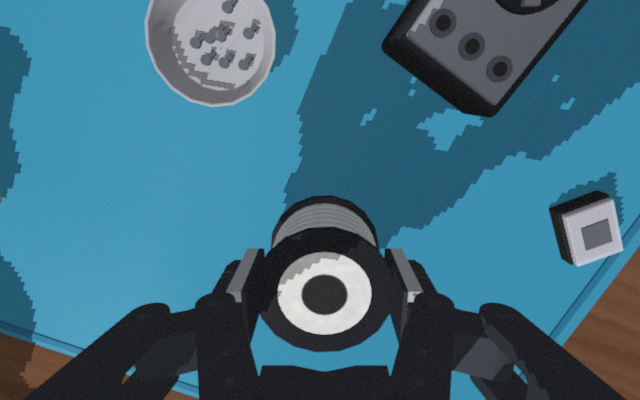

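The spool is centred between the pads (gap 0.62, about 54 mm), and the dish at (211,50) is clear. Lift and carry.

drive_tool:
  plan:
    - [0, 0, -0.02, 0, 0, 0, -1]
    - [0, 0, -0.03, 0, 0, 0, -1]
    - [0, 0, -0.04, 0, 0, 0, -1]
    - [0.01, -0.024, -0.03, 0, 0, 0, -1]
    - [0.018, -0.042, 0, 0, 0, 0, -1]
    - [0.018, -0.042, 0, 0, 0, 0, -1]
    - [0.018, -0.042, 0, 0, 0, 0, -1]
    - [0.018, -0.042, 0, 0, 0, 0, -1]
    - [0.018, -0.042, 0, 0, 0, 0, -1]
    - [0.018, -0.042, 0, 0, 0, 0, -1]

```text
t: 3.2
tcp_pos: [0.4647, 0.0278, 0.1534]
tool_rot: [0.979, 0.206, 0.0, 0.0]
force: [1.7, 0.1, -2.7]
finger_gap: 0.621
gripper_force: 42.9
```

```bash
python3 d.py .461 .2896 .16 23.8
```

```text
t 3.2 p [0.4647 0.0278 0.1534] psi 23.8 tilt 0.01 gap 0.621 F [ 1.7  0.1 -2.7]
turn z first -0.0 deg; shift after turn [ 0.1023 -0.241  -0.0066] before turn [ 0.1023 -0.241  -0.0066]
```

drive_tool:
  plan:
    - [0.018, -0.042, 0, 0, 0, 0, -1]
    - [0.018, -0.042, 0, 0, 0, 0, -1]
    - [0.018, -0.042, 0, 0, 0, 0, -1]
    - [0.018, -0.042, 0, 0, 0, 0, -1]
    - [0.016, -0.038, 0, 0, 0, 0, -1]
    - [0.0105, -0.025, 0, 0, 0, 0, -1]
    - [0.004, -0.01, 0, 0, 0, 0, -1]
    - [0, 0, 0.03, 0, 0, 0, -1]
    - [0, 0, 0.03, 0, 0, 0, -1]
    - [0, 0, 0, 0, 0, 0, -1]

```text
t: 4.2
tcp_pos: [0.4585, 0.2862, 0.0901]
tool_rot: [0.978, 0.206, -0.005, 0.001]
force: [-0.6, -0.6, -2.3]
finger_gap: 0.614
gripper_force: 43.0
```

```bash
python3 - <<'E'
from h import *
from d import *
s=manip.snapshot("side");np.savez("side1.npz",**s)
c=s["image"][100:220,220:380,::-1];cv2.imwrite("pics/s1.png",cv2.resize(c,None,fx=4,fy=4))
E
python3 d.py .461 .2896 .049 23.8
```

```text
t 4.25 p [0.4599 0.2867 0.0918] psi 23.79 tilt 0.33 gap 0.62 F [ 0.1  0.5 -1.5]
turn z first -0.01 deg; shift after turn [ 0.0022 -0.0022  0.0428] before turn [ 0.0024 -0.0022  0.0428]
```

View pics/s1.png

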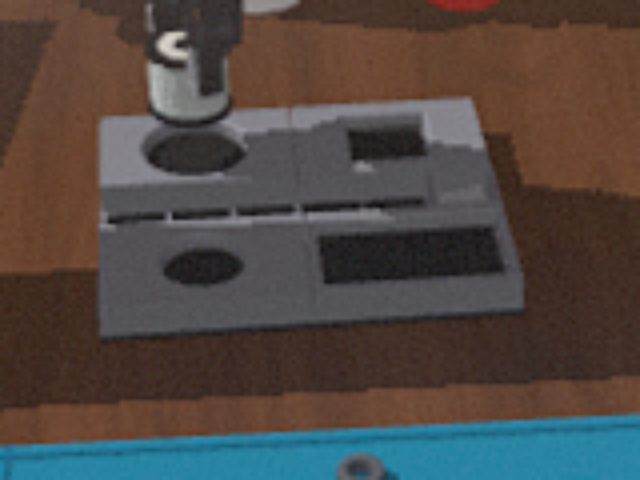

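The spool hangs over the large round pocket at (195,150) in the crop and lines up. Lower it.

drive_tool:
  plan:
    - [0.002, -0.002, 0.01, 0, 0, 0, -1]
    - [0, 0, 0.012, 0, 0, 0, -1]
    - [0, 0, 0.01, 0, 0, 0, -1]
    - [0, 0, 0.006, 0, 0, 0, -1]
    - [0, 0, 0.003, 0, 0, 0, -1]
    - [0, 0, 0.001, 0, 0, 0, -1]
    - [0, 0, 0, 0, 0, 0, -1]

```text
t: 4.95
tcp_pos: [0.4626, 0.2906, 0.0513]
tool_rot: [0.978, 0.206, 0.0, -0.0]
force: [-0.1, -0.2, -1.9]
finger_gap: 0.62
gripper_force: 43.0
```

```bash
python3 d.py .461 .2896 .048 23.8
```

```text
t 4.95 p [0.4626 0.2906 0.0513] psi 23.83 tilt 0.01 gap 0.62 F [-0.1 -0.2 -1.9]
turn z first 0.03 deg; shift after turn [-0.0019  0.0003  0.0033] before turn [-0.0019  0.0003  0.0033]
```

drive_tool:
  plan:
    - [-0.0015, 0, 0.002, 0, 0, 0, -1]
    - [0, 0, 0.0015, 0, 0, 0, -1]
    - [0, 0, 0, 0, 0, 0, -1]

```text
t: 5.25
tcp_pos: [0.4611, 0.29, 0.048]
tool_rot: [0.978, 0.206, 0.0, -0.0]
force: [-0.3, -0.7, -0.9]
finger_gap: 0.621
gripper_force: 43.4
```

drive_tool:
  plan:
    - [0, 0, 0.0005, 0, 0, 0, -1]
    - [0, 0, 0, 0, 0, 0, 1]
    - [0, 0, 0, 0, 0, 0, 1]
    - [0, 0, 0, 0, 0, 0, 1]
    - [0, 0, 0, 0, 0, 0, 1]
    - [0, 0, -0.02, 0, 0, 0, 1]
    - [0, 0, -0.03, 0, 0, 0, 1]
    - [0, 0, -0.04, 0, 0, 0, 1]
    - [0, 0, -0.02, 0, 0, 0, 1]

```text
t: 6.15
tcp_pos: [0.4624, 0.2905, 0.16]
tool_rot: [0.978, 0.206, 0.002, -0.0]
force: [1.2, 0.3, 0.6]
finger_gap: 0.998
gripper_force: 0.0
```

```bash
python3 - <<'E'
from h import *
from station import manip
for n in("side","scene"):
    P,m=cloud(manip.snapshot(n))
    p=P[m&(np.hypot(P[...,0]-.461,P[...,1]-.29)<.04)&(P[...,2]>.05)&(P[...,2]<.075)]
    print(n,len(p),(np.percentile(p[:,:2],[2,98],axis=0).mean(0)).round(4),np.percentile(p[:,2],[10,50,90]).round(4))
E
python3 d.py .4398 -.0968 .12 20
```

```text
side 226 [0.463 0.289] [0.0542 0.0589 0.0608]
scene 229 [0.463  0.2895] [0.053  0.058  0.0599]
t 6.25 p [0.4632 0.2909 0.1605] psi 23.83 tilt 0.42 gap 1.002 F [ 0.8 -0.9 -0.8]
turn z first 3.83 deg; shift after turn [-0.1546  0.3563  0.0405] before turn [-0.1783  0.3451  0.0393]
```

The spool is seated with its top at about 0.060. Next, the nozzle.

drive_tool:
  plan:
    - [0, 0, 0, 0, 0, 3.8, 1]
    - [-0.0172, 0.0396, 0, 0, 0, 0, 1]
    - [-0.0172, 0.0396, 0, 0, 0, 0, 1]
    - [-0.0172, 0.0396, 0, 0, 0, 0, 1]
    - [-0.0172, 0.0396, 0, 0, 0, 0, 1]
    - [-0.0172, 0.0396, 0, 0, 0, 0, 1]
    - [-0.0172, 0.0396, 0, 0, 0, 0, 1]
    - [-0.0172, 0.0396, 0.01, 0, 0, 0, 1]
    - [-0.0172, 0.0396, 0.01, 0, 0, 0, 1]
    - [-0.0172, 0.0396, 0.02, 0, 0, 0, 1]

```text
t: 7.25
tcp_pos: [0.4377, -0.0996, 0.1169]
tool_rot: [0.985, 0.174, 0.001, 0.0]
force: [0.6, 0.9, 0.2]
finger_gap: 0.996
gripper_force: 0.0
```

```bash
python3 d.py .4398 -.0968 .045 20
```

```text
t 7.25 p [ 0.4377 -0.0996  0.1169] psi 20.03 tilt 0.08 gap 0.996 F [0.6 0.9 0.2]
turn z first 0.03 deg; shift after turn [ 0.0029 -0.002   0.0719] before turn [ 0.0029 -0.002   0.0719]
```

drive_tool:
  plan:
    - [0.002, -0.001, 0.02, 0, 0, 0, 1]
    - [0, 0, 0.02, 0, 0, 0, 1]
    - [0, 0, 0.02, 0, 0, 0, 1]
    - [0, 0, 0.012, 0, 0, 0, 1]
    - [0, 0, 0, 0, 0, 0, -1]
    - [0, 0, 0, 0, 0, 0, -1]
    - [0, 0, 0, 0, 0, 0, -1]
    - [0, 0, 0, 0, 0, 0, -1]
    - [0, 0, 0, 0, 0, 0, -1]
    - [0, 0, 0, 0, 0, 0, -1]

```text
t: 8.25
tcp_pos: [0.4397, -0.0963, 0.046]
tool_rot: [0.985, 0.174, 0.001, 0.0]
force: [-0.9, 0.4, 5.2]
finger_gap: 0.263
gripper_force: 39.2
```

```bash
python3 - <<'E'
from station import manip;import cv2
cv2.imwrite("pics/w2.png",manip.snapshot("wrist")["image"][:,:,::-1])
E
python3 d.py .587 .2934 .16 1.7
```

```text
t 8.3 p [ 0.4397 -0.0963  0.046 ] psi 20.03 tilt 0.08 gap 0.269 F [0.2 1.8 6.7]
turn z first 18.33 deg; shift after turn [ 0.1588 -0.3851 -0.114 ] before turn [ 0.272  -0.3155 -0.114 ]
```

View pics/w2.png

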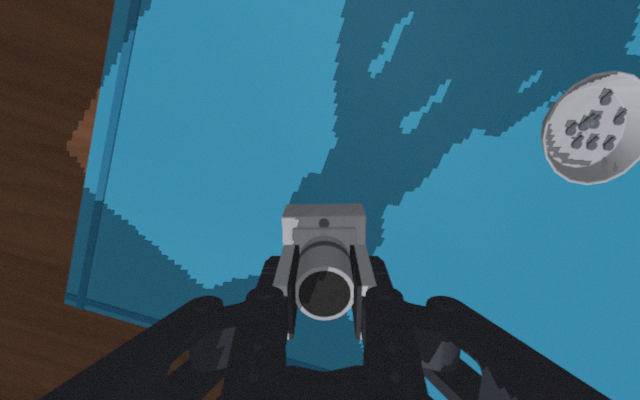

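The nozzle neck is held and the square is aligned with the tool axes. Lift, turn 18.3° and carry.

drive_tool:
  plan:
    - [0, 0, -0.01, 0, 0, 0, -1]
    - [0, 0, -0.025, 0, 0, 0, -1]
    - [0, 0, -0.04, 0, 0, 6.1, -1]
    - [0, 0, -0.039, 0, 0, 6.1, -1]
    - [0, 0, 0, 0, 0, 6.1, -1]
    - [0.0176, -0.0428, 0, 0, 0, 0, -1]
    - [0.0176, -0.0428, 0, 0, 0, 0, -1]
    - [0.0176, -0.0428, 0, 0, 0, 0, -1]
    - [0.0176, -0.0428, 0, 0, 0, 0, -1]
    - [0.0176, -0.0428, 0, 0, 0, 0, -1]

```text
t: 9.3
tcp_pos: [0.5208, 0.1221, 0.1598]
tool_rot: [1.0, 0.015, -0.0, 0.0]
force: [0.3, -0.4, -0.7]
finger_gap: 0.266
gripper_force: 39.5
```

drive_tool:
  plan:
    - [0.0176, -0.0428, 0, 0, 0, 0, -1]
    - [0.0176, -0.0428, 0, 0, 0, 0, -1]
    - [0.0176, -0.0428, 0, 0, 0, 0, -1]
    - [0.0126, -0.03, 0, 0, 0, 0, -1]
    - [0.005, -0.013, 0.01, 0, 0, 0, -1]
    - [0, 0, 0.025, 0, 0, 0, -1]
    - [0, 0, 0.025, 0, 0, 0, -1]
    - [0, 0, 0, 0, 0, 0, -1]
    - [0, 0, 0, 0, 0, 0, -1]

```text
t: 10.2
tcp_pos: [0.5852, 0.2927, 0.0987]
tool_rot: [1.0, 0.015, -0.001, 0.0]
force: [-0.0, 0.4, -0.3]
finger_gap: 0.266
gripper_force: 39.5
```

```bash
python3 - <<'E'
from station import manip;import cv2
c=manip.snapshot("side")["image"][70:220,220:380,::-1];cv2.imwrite("pics/s2.png",cv2.resize(c,None,fx=4,fy=4))
E
python3 d.py .587 .2934 .06 1.7
```

```text
t 10.25 p [0.5863 0.2931 0.0999] psi 1.68 tilt 0.01 gap 0.263 F [ 0.2 -0.1 -0.3]
turn z first -0.02 deg; shift after turn [ 0.0007 -0.0003  0.0399] before turn [ 0.0007 -0.0003  0.0399]
```

View pics/s2.png

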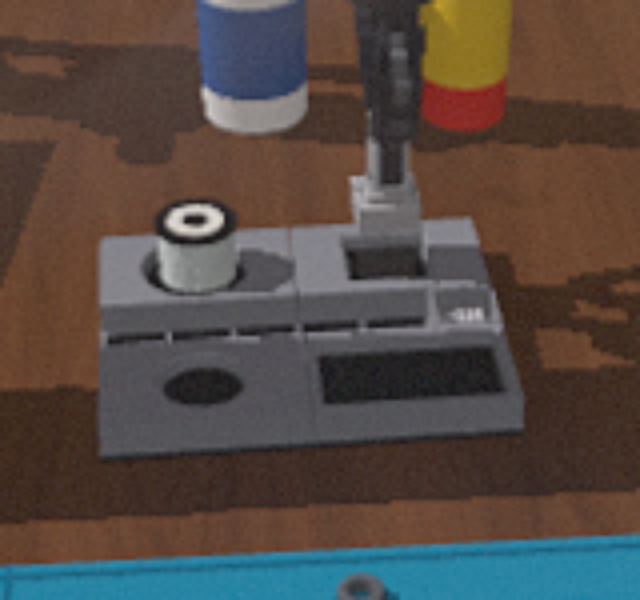

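The spool is upright in its pocket. The nozzle hangs above the square pocket at (385,262) and is aligned. Lower it.

drive_tool:
  plan:
    - [0, 0, 0.012, 0, 0, 0, -1]
    - [0, 0, 0.012, 0, 0, 0, -1]
    - [0, 0, 0.008, 0, 0, 0, -1]
    - [0, 0, 0.005, 0, 0, 0, -1]
    - [0, 0, 0.002, 0, 0, 0, -1]
    - [0, 0, 0, 0, 0, 0, -1]
    - [0, 0, 0, 0, 0, 0, -1]

```text
t: 10.95
tcp_pos: [0.5863, 0.2939, 0.0604]
tool_rot: [1.0, 0.015, 0.0, -0.0]
force: [0.3, -0.4, -0.2]
finger_gap: 0.265
gripper_force: 39.5
```

drive_tool:
  plan:
    - [0, 0, 0.001, 0, 0, 0, -1]
    - [0, 0, 0, 0, 0, 0, -1]

```text
t: 11.15
tcp_pos: [0.5864, 0.294, 0.0601]
tool_rot: [1.0, 0.015, 0.0, -0.0]
force: [0.4, -0.9, 4.0]
finger_gap: 0.263
gripper_force: 40.0
```

It is on the floor (force up 4 N). Release and lift.

drive_tool:
  plan:
    - [0, 0, 0, 0, 0, 0, 1]
    - [0, 0, 0, 0, 0, 0, 1]
    - [0, 0, 0, 0, 0, 0, 1]
    - [0, 0, 0, 0, 0, 0, 1]
    - [0, 0, 0, 0, 0, 0, 1]
    - [0, 0, -0.02, 0, 0, 0, 1]
    - [0, 0, -0.03, 0, 0, 0, 1]
    - [0, 0, -0.04, 0, 0, 0, 1]
    - [0, 0, -0.01, 0, 0, 0, 1]

```text
t: 12.05
tcp_pos: [0.5887, 0.2947, 0.1639]
tool_rot: [1.0, 0.015, 0.004, -0.001]
force: [1.6, 0.4, -0.4]
finger_gap: 0.999
gripper_force: 0.0
```

```bash
python3 - <<'E'
from h import *
from station import manip
for n in("side","scene"):
    P,m=cloud(manip.snapshot(n))
    p=P[m&(np.hypot(P[...,0]-.587,P[...,1]-.293)<.02)&(P[...,2]>.06)&(P[...,2]<.08)]
    print(n,len(p),(np.percentile(p[:,:2],[2,98],axis=0).mean(0)).round(4),np.percentile(p[:,2],[10,50,90]).round(4))
E
python3 d.py .655 -.0738 .12 1.7
```

```text
side 61 [0.5871 0.2926] [0.0623 0.0686 0.071 ]
scene 76 [0.5873 0.2919] [0.0623 0.0678 0.0693]
t 12.15 p [0.5874 0.2942 0.1617] psi 1.73 tilt 0.29 gap 0.999 F [-0.6  0.4 -0.2]
turn z first 0.03 deg; shift after turn [0.0567 0.3699 0.0417] before turn [0.0563 0.37   0.0414]
```

The nozzle is seated with its top at about 0.070. Next, the jar.

drive_tool:
  plan:
    - [0.0063, 0.041, 0, 0, 0, 0, 1]
    - [0.0063, 0.041, 0, 0, 0, 0, 1]
    - [0.0063, 0.041, 0, 0, 0, 0, 1]
    - [0.0063, 0.041, 0, 0, 0, 0, 1]
    - [0.0063, 0.041, 0, 0, 0, 0, 1]
    - [0.0063, 0.041, 0, 0, 0, 0, 1]
    - [0.0063, 0.041, 0.01, 0, 0, 0, 1]
    - [0.0063, 0.041, 0.02, 0, 0, 0, 1]
    - [0.0063, 0.041, 0.02, 0, 0, 0, 1]
    - [0, 0, 0.02, 0, 0, 0, 1]

```text
t: 13.15
tcp_pos: [0.6543, -0.0793, 0.0867]
tool_rot: [1.0, 0.012, 0.0, 0.001]
force: [-0.2, 1.0, 0.2]
finger_gap: 1.004
gripper_force: 0.0
```

```bash
python3 d.py .655 -.0738 .028 1.7
```

```text
t 13.15 p [ 0.6543 -0.0793  0.0867] psi 1.39 tilt 0.1 gap 1.004 F [-0.2  1.   0.2]
turn z first -0.31 deg; shift after turn [ 0.0009 -0.0055  0.0587] before turn [ 0.0009 -0.0056  0.0587]
```

drive_tool:
  plan:
    - [0, -0.001, 0.015, 0, 0, 0, 1]
    - [0, 0, 0.02, 0, 0, 0, 1]
    - [0, 0, 0.015, 0, 0, 0, 1]
    - [0, 0, 0.008, 0, 0, 0, 1]
    - [0, 0, 0, 0, 0, 0, -1]
    - [0, 0, 0, 0, 0, 0, -1]
    - [0, 0, 0, 0, 0, 0, -1]
    - [0, 0, 0, 0, 0, 0, -1]
    - [0, 0, 0, 0, 0, 0, -1]
    - [0, 0, 0, 0, 0, 0, -1]

```text
t: 14.15
tcp_pos: [0.6549, -0.0725, 0.0327]
tool_rot: [1.0, 0.015, 0.001, 0.0]
force: [-1.1, 1.0, 5.6]
finger_gap: 0.422
gripper_force: 40.4
```

```bash
python3 - <<'E'
from station import manip;import cv2
cv2.imwrite("pics/w3.png",manip.snapshot("wrist")["image"][:,:,::-1])
E
python3 d.py .465 .1636 .15 1.7
```

```text
t 14.2 p [ 0.6548 -0.0725  0.0327] psi 1.72 tilt 0.15 gap 0.426 F [0.  1.2 5.6]
turn z first 0.02 deg; shift after turn [-0.1827 -0.2416 -0.1173] before turn [-0.1824 -0.2416 -0.1179]
```

View pics/w3.png

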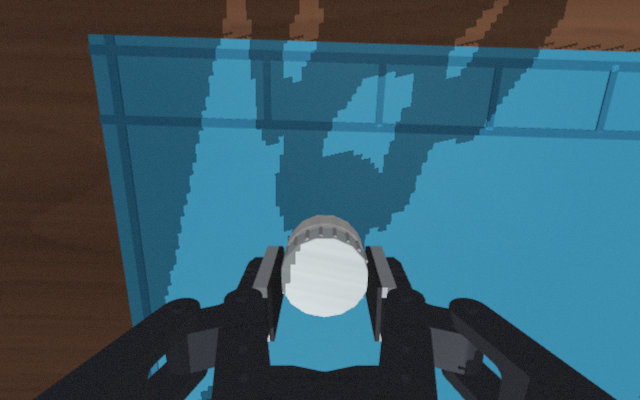

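The jar is held between the pads (gap 0.42, about 37 mm). Lift gently and check.

drive_tool:
  plan:
    - [0, 0, -0.005, 0, 0, 0, -1]
    - [0, 0, -0.01, 0, 0, 0, -1]
    - [0, 0, -0.02, 0, 0, 0, -1]
    - [0, 0, -0.025, 0, 0, 0, -1]
    - [0, 0, -0.025, 0, 0, 0, -1]
    - [0, 0, -0.02, 0, 0, 0, -1]
    - [-0.01, -0.0136, 0, 0, 0, 0, -1]
    - [-0.02, -0.0264, 0, 0, 0, 0, -1]
    - [-0.02, -0.0264, 0, 0, 0, 0, -1]
    - [-0.02, -0.0264, 0, 0, 0, 0, -1]

```text
t: 15.2
tcp_pos: [0.58, 0.0189, 0.1367]
tool_rot: [1.0, 0.015, -0.0, 0.0]
force: [1.8, 1.0, -0.8]
finger_gap: 0.424
gripper_force: 40.1
```

```bash
python3 d.py .465 .1636 .09 1.7
```

```text
t 15.2 p [0.58   0.0189 0.1367] psi 1.68 tilt 0.0 gap 0.424 F [ 1.8  1.  -0.8]
turn z first -0.02 deg; shift after turn [-0.1106 -0.1481  0.0467] before turn [-0.1107 -0.148   0.0467]
```

drive_tool:
  plan:
    - [-0.02, -0.0264, 0, 0, 0, 0, -1]
    - [-0.02, -0.0264, 0, 0, 0, 0, -1]
    - [-0.02, -0.0264, 0, 0, 0, 0, -1]
    - [-0.02, -0.0264, 0, 0, 0, 0, -1]
    - [-0.02, -0.0264, 0, 0, 0, 0, -1]
    - [-0.01, -0.0145, 0, 0, 0, 0, -1]
    - [0, 0, 0.022, 0, 0, 0, -1]
    - [0, 0, 0.022, 0, 0, 0, -1]
    - [0, 0, 0, 0, 0, 0, -1]
    - [0, 0, 0, 0, 0, 0, -1]

```text
t: 16.2
tcp_pos: [0.4666, 0.1613, 0.0925]
tool_rot: [1.0, 0.015, -0.0, 0.0]
force: [-0.2, 0.2, -0.2]
finger_gap: 0.426
gripper_force: 40.2
```

```bash
python3 - <<'E'
from station import manip;import cv2
c=manip.snapshot("side")["image"][70:220,220:380,::-1];cv2.imwrite("pics/s3.png",cv2.resize(c,None,fx=4,fy=4))
E
python3 d.py .465 .1636 .047 1.7
```

```text
t 16.25 p [0.4672 0.1613 0.093 ] psi 1.71 tilt 0.05 gap 0.424 F [-0.1 -0.1  0.3]
turn z first 0.01 deg; shift after turn [-0.0021 -0.0023  0.046 ] before turn [-0.0021 -0.0023  0.046 ]
```

View pics/s3.png

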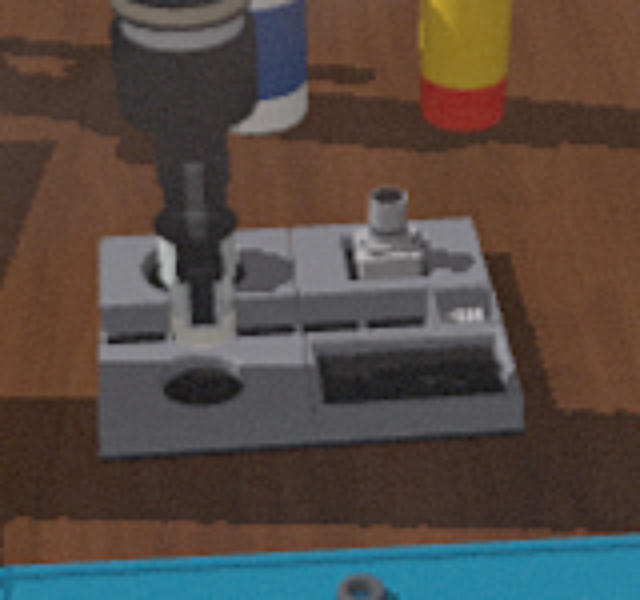

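The nozzle is well seated and the jar hangs upright above the small pocket at (205,385). Lower it.

drive_tool:
  plan:
    - [-0.002, -0.0023, 0.012, 0, 0, 0, -1]
    - [0, 0, 0.012, 0, 0, 0, -1]
    - [0, 0, 0.01, 0, 0, 0, -1]
    - [0, 0, 0.006, 0, 0, 0, -1]
    - [0, 0, 0.003, 0, 0, 0, -1]
    - [0, 0, 0.001, 0, 0, 0, -1]
    - [0, 0, 0, 0, 0, 0, -1]
    - [0, 0, 0, 0, 0, 0, -1]

```text
t: 17.05
tcp_pos: [0.4648, 0.1637, 0.0485]
tool_rot: [1.0, 0.015, 0.0, -0.0]
force: [0.6, 0.5, -0.9]
finger_gap: 0.424
gripper_force: 40.2
```

drive_tool:
  plan:
    - [0, 0, 0.001, 0, 0, 0, -1]
    - [0, 0, 0, 0, 0, 0, -1]

```text
t: 17.25
tcp_pos: [0.4647, 0.1637, 0.0475]
tool_rot: [1.0, 0.015, 0.0, -0.0]
force: [0.3, -0.5, -1.1]
finger_gap: 0.429
gripper_force: 40.2
```

drive_tool:
  plan:
    - [0, 0, 0.001, 0, 0, 0, -1]
    - [0, 0, 0, 0, 0, 0, -1]

```text
t: 17.45
tcp_pos: [0.4647, 0.1637, 0.0467]
tool_rot: [1.0, 0.015, 0.0, -0.0]
force: [-0.1, -0.3, 2.6]
finger_gap: 0.424
gripper_force: 40.6
```

drive_tool:
  plan:
    - [0, 0, 0, 0, 0, 0, 1]
    - [0, 0, 0, 0, 0, 0, 1]
    - [0, 0, 0, 0, 0, 0, 1]
    - [0, 0, 0, 0, 0, 0, 1]
    - [0, 0, 0, 0, 0, 0, 1]
    - [0, 0, -0.02, 0, 0, 0, 1]
    - [0, 0, -0.03, 0, 0, 0, 1]
    - [0, 0, -0.04, 0, 0, 0, 1]
    - [0, 0, -0.02, 0, 0, 0, 1]

```text
t: 18.35
tcp_pos: [0.4656, 0.1638, 0.1588]
tool_rot: [1.0, 0.015, 0.002, -0.0]
force: [0.5, 0.7, 0.2]
finger_gap: 0.996
gripper_force: 0.0
```

```bash
python3 - <<'E'
from h import *
from station import manip
for n in("side","scene"):
    P,m=cloud(manip.snapshot(n))
    p=P[m&(np.hypot(P[...,0]-.465,P[...,1]-.164)<.027)&(P[...,2]>.036)&(P[...,2]<.07)]
    print(n,len(p),(np.percentile(p[:,:2],[2,98],axis=0).mean(0)).round(4),np.percentile(p[:,2],[10,50,90]).round(4))
E
python3 d.py .610 -.2923 .12 -10
```

```text
side 168 [0.4656 0.1627] [0.0392 0.0447 0.0465]
scene 160 [0.4667 0.1611] [0.0389 0.0436 0.046 ]
t 18.45 p [0.4665 0.164  0.1591] psi 1.73 tilt 0.39 gap 1.002 F [ 0.6  0.1 -0.7]
turn z first 11.73 deg; shift after turn [0.2205 0.4244 0.0391] before turn [0.1294 0.4604 0.0398]
```

The jar is seated with its top at about 0.046. Next, the meter.

drive_tool:
  plan:
    - [0, 0, 0, 0, 0, 5.9, 1]
    - [0, 0, 0, 0, 0, 5.8, 1]
    - [0.02, 0.0386, 0, 0, 0, 0, 1]
    - [0.02, 0.0386, 0, 0, 0, 0, 1]
    - [0.02, 0.0386, 0, 0, 0, 0, 1]
    - [0.02, 0.0386, 0, 0, 0, 0, 1]
    - [0.02, 0.0386, 0, 0, 0, 0, 1]
    - [0.02, 0.0386, 0, 0, 0, 0, 1]
    - [0.02, 0.0386, 0, 0, 0, 0, 1]
    - [0.02, 0.0386, 0, 0, 0, 0, 1]

```text
t: 19.45
tcp_pos: [0.5682, -0.1697, 0.1548]
tool_rot: [0.996, -0.087, -0.001, -0.001]
force: [0.3, 0.7, 0.7]
finger_gap: 1.001
gripper_force: 0.0
```

drive_tool:
  plan:
    - [0.02, 0.0386, 0, 0, 0, 0, 1]
    - [0.02, 0.0386, 0, 0, 0, 0, 1]
    - [0.014, 0.0256, 0.01, 0, 0, 0, 1]
    - [0.006, 0.013, 0.02, 0, 0, 0, 1]
    - [0, 0, 0.02, 0, 0, 0, 1]
    - [0, 0, 0.02, 0, 0, 0, 1]
    - [0, 0, 0, 0, 0, 0, 1]
    - [0, 0, 0, 0, 0, 0, 1]

```text
t: 20.25
tcp_pos: [0.607, -0.2921, 0.085]
tool_rot: [0.996, -0.087, -0.001, -0.001]
force: [0.0, 0.3, 0.7]
finger_gap: 1.0
gripper_force: 0.0
```

```bash
python3 - <<'E'
from station import manip;import cv2
cv2.imwrite("pics/w4.png",manip.snapshot("wrist")["image"][:,:,::-1])
E
python3 d.py .610 -.2923 .028 -10
```

```text
t 20.3 p [ 0.6078 -0.2926  0.0862] psi -9.97 tilt 0.01 gap 1.003 F [0.1 0.  0.4]
turn z first 0.03 deg; shift after turn [ 0.0021 -0.0006  0.0582] before turn [ 0.0021 -0.0006  0.0582]
```

View pics/w4.png

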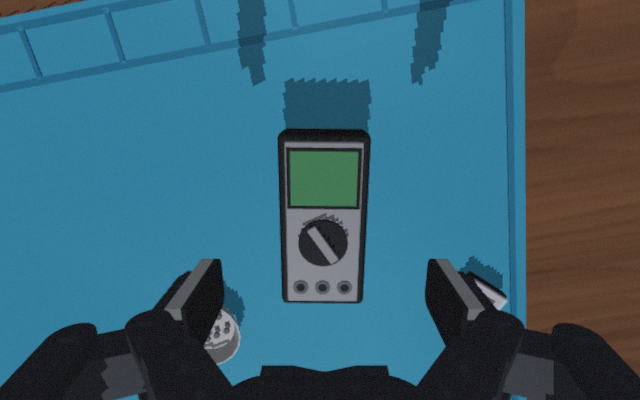

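The meter sits square and centred between the open fingers. Descend and close.

drive_tool:
  plan:
    - [0.002, -0.0005, 0.015, 0, 0, 0, 1]
    - [0, 0, 0.02, 0, 0, 0, 1]
    - [0, 0, 0.016, 0, 0, 0, 1]
    - [0, 0, 0.008, 0, 0, 0, 1]
    - [0, 0, 0, 0, 0, 0, -1]
    - [0, 0, 0, 0, 0, 0, -1]
    - [0, 0, 0, 0, 0, 0, -1]
    - [0, 0, 0, 0, 0, 0, -1]
    - [0, 0, 0, 0, 0, 0, -1]
    - [0, 0, 0, 0, 0, 0, -1]

```text
t: 21.3
tcp_pos: [0.6104, -0.2929, 0.0283]
tool_rot: [0.996, -0.087, 0.001, 0.0]
force: [-1.1, 0.5, 2.9]
finger_gap: 0.575
gripper_force: 44.3
```

drive_tool:
  plan:
    - [0, 0, -0.005, 0, 0, 0, -1]
    - [0, 0, -0.01, 0, 0, 0, -1]
    - [0, 0, -0.02, 0, 0, 0, -1]
    - [0, 0, -0.025, 0, 0, 0, -1]
    - [0, 0, -0.03, 0, 0, 0, -1]
    - [0, 0, -0.025, 0, 0, -5.9, -1]
    - [0, 0, 0, 0, 0, -5.8, -1]
    - [0, 0, 0, 0, 0, 0, -1]

```text
t: 22.1
tcp_pos: [0.61, -0.2926, 0.144]
tool_rot: [1.0, 0.015, 0.001, 0.001]
force: [0.1, -0.0, -2.6]
finger_gap: 0.572
gripper_force: 43.8
```

```bash
python3 - <<'E'
from station import manip;import cv2
cv2.imwrite("pics/w5.png",manip.snapshot("wrist")["image"][:,:,::-1])
E
python3 d.py .591 .1674 .145 1.7
```

```text
t 22.15 p [ 0.6094 -0.2922  0.1428] psi 1.61 tilt 0.01 gap 0.572 F [-0.6 -0.4 -2.3]
turn z first -0.09 deg; shift after turn [-0.0048 -0.46   -0.0022] before turn [-0.0055 -0.46   -0.0021]
```

View pics/w5.png

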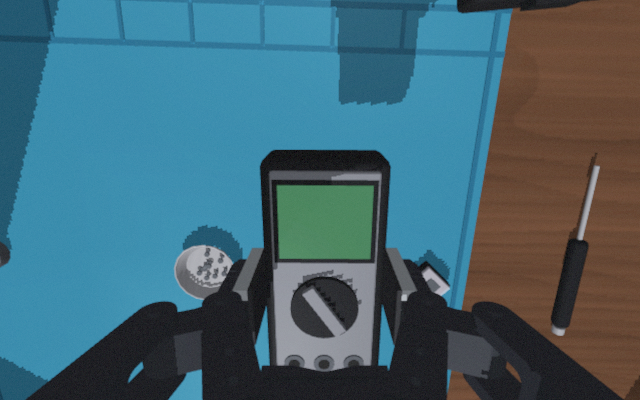

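The meter is held level and the dish is undisturbed. Carry.

drive_tool:
  plan:
    - [0, -0.02, 0, 0, 0, 0, -1]
    - [0, -0.04, 0, 0, 0, 0, -1]
    - [0, -0.04, 0, 0, 0, 0, -1]
    - [0, -0.04, 0, 0, 0, 0, -1]
    - [0, -0.04, 0, 0, 0, 0, -1]
    - [0, -0.04, 0, 0, 0, 0, -1]
    - [0, -0.04, 0, 0, 0, 0, -1]
    - [0, -0.04, 0, 0, 0, 0, -1]
    - [0, -0.04, 0, 0, 0, 0, -1]
    - [0, -0.04, 0, 0, 0, 0, -1]

```text
t: 23.15
tcp_pos: [0.5965, 0.09, 0.1414]
tool_rot: [1.0, 0.014, -0.001, -0.0]
force: [0.3, -0.4, -1.3]
finger_gap: 0.572
gripper_force: 43.8
```

drive_tool:
  plan:
    - [-0.003, -0.04, 0, 0, 0, 0, -1]
    - [-0.002, -0.025, 0, 0, 0, 0, -1]
    - [0, -0.015, 0.01, 0, 0, 0, -1]
    - [0, 0, 0.025, 0, 0, 0, -1]
    - [0, 0, 0.02, 0, 0, 0, -1]
    - [0, 0, 0, 0, 0, 0, -1]
    - [0, 0, 0, 0, 0, 0, -1]
    - [0, 0, 0, 0, 0, 0, -1]

```text
t: 23.95
tcp_pos: [0.5916, 0.1669, 0.0879]
tool_rot: [1.0, 0.015, 0.001, -0.0]
force: [0.0, 0.2, -2.7]
finger_gap: 0.573
gripper_force: 43.8
```

```bash
python3 - <<'E'
from station import manip;import cv2
c=manip.snapshot("side")["image"][70:220,220:380,::-1];cv2.imwrite("pics/s4.png",cv2.resize(c,None,fx=4,fy=4))
E
python3 d.py .591 .1674 .0425 1.7
```

```text
t 24.0 p [0.5918 0.1669 0.0882] psi 1.68 tilt 0.11 gap 0.572 F [ 1.  -0.  -2.2]
turn z first -0.02 deg; shift after turn [-0.0008 -0.0005  0.0457] before turn [-0.0009 -0.0005  0.0457]
```

View pics/s4.png

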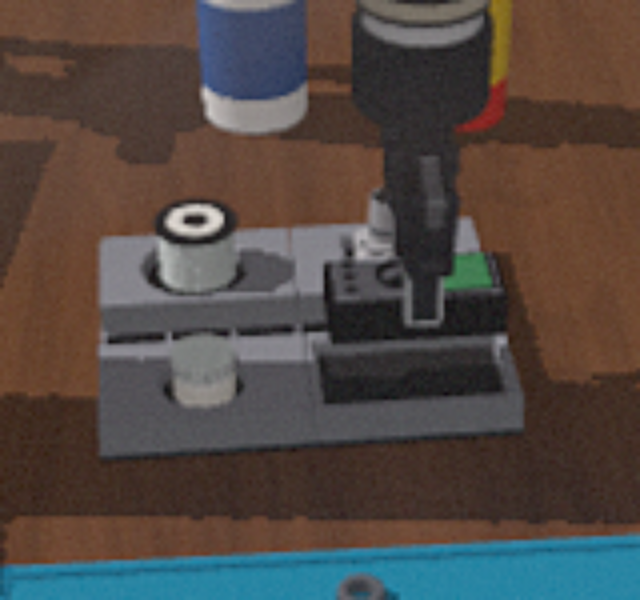

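The jar is seated and the meter hangs over the oblong pocket. The end clearance is only 5 mm, so I'll check the meter's centre with depth.

```bash
python3 - <<'E'
from h import *
from station import manip
for n in("side","scene"):
    P,m=cloud(manip.snapshot(n))
    a=np.radians(1.7);R=np.array([[np.cos(a),np.sin(a)],[-np.sin(a),np.cos(a)]])
    L=(P[...,:2]-[.526,.2285])@R.T
    q=m&(abs(L[...,0]-.063)<.075)&(abs(L[...,1]+.063)<.03)&(P[...,2]>.084)&(P[...,2]<.094)
    print(n,q.sum(),"meter long extents",np.percentile(L[q][:,0],[1,99]).round(4),"z",np.median(P[q][:,2]).round(4))
    s=dict(np.load(n+"0.npz"));P,m=cloud(s);L=(P[...,:2]-[.526,.2285])@R.T
    q=m&(abs(L[...,0]-.063)<.075)&(abs(L[...,1]+.063)<.028)&(P[...,2]>.012)&(P[...,2]<.019)
    print("floor",np.percentile(L[q],[1,99],axis=0).round(4).tolist())
    q=m&(abs(L[...,0])<.2)&(abs(L[...,1]+.063)<.04)&(P[...,2]>.023)&(P[...,2]<.03)
    print("rim x",np.percentile(L[q][:,0],[.5,99.5]).round(4))
E
```

```text
side 429 meter long extents [0.0119 0.1141] z 0.0909
floor [[0.0069, -0.0837], [0.1194, -0.0356]]
rim x [-0.1241  0.124 ]
scene 473 meter long extents [0.0153 0.1154] z 0.0902
floor [[0.0036, -0.0867], [0.1247, -0.0358]]
rim x [-0.1253  0.1246]
```

drive_tool:
  plan:
    - [-0.001, 0, 0.012, 0, 0, 0, -1]
    - [0, 0, 0.012, 0, 0, 0, -1]
    - [0, 0, 0.01, 0, 0, 0, -1]
    - [0, 0, 0.006, 0, 0, 0, -1]
    - [0, 0, 0.003, 0, 0, 0, -1]
    - [0, 0, 0.001, 0, 0, 0, -1]
    - [0, 0, 0, 0, 0, 0, -1]
    - [0, 0, 0, 0, 0, 0, -1]

```text
t: 24.9
tcp_pos: [0.5903, 0.1672, 0.0437]
tool_rot: [1.0, 0.015, 0.0, -0.0]
force: [-0.1, -0.4, -1.7]
finger_gap: 0.572
gripper_force: 43.8
```

drive_tool:
  plan:
    - [0, 0, 0.001, 0, 0, 0, -1]
    - [0, 0, 0, 0, 0, 0, -1]

```text
t: 25.1
tcp_pos: [0.5901, 0.1671, 0.0426]
tool_rot: [1.0, 0.015, 0.0, -0.0]
force: [-0.3, -0.1, -1.8]
finger_gap: 0.573
gripper_force: 43.8
```

drive_tool:
  plan:
    - [0, 0, 0.001, 0, 0, 0, -1]
    - [0, 0, 0, 0, 0, 0, -1]

```text
t: 25.3
tcp_pos: [0.5901, 0.1672, 0.0422]
tool_rot: [1.0, 0.015, 0.0, 0.0]
force: [-2.5, -0.0, 4.7]
finger_gap: 0.57
gripper_force: 44.4
```

The meter is on the floor. Release and lift clear.

drive_tool:
  plan:
    - [0, 0, 0, 0, 0, 0, 1]
    - [0, 0, 0, 0, 0, 0, 1]
    - [0, 0, 0, 0, 0, 0, 1]
    - [0, 0, 0, 0, 0, 0, 1]
    - [0, 0, 0, 0, 0, 0, 1]
    - [0, 0, -0.02, 0, 0, 0, 1]
    - [0, 0, -0.03, 0, 0, 0, 1]
    - [0, 0, -0.04, 0, 0, 0, 1]
    - [0, 0, -0.04, 0, 0, 0, 1]
    - [0, 0, 0, 0, 0, 0, 1]

```text
t: 26.3
tcp_pos: [0.5939, 0.1677, 0.1774]
tool_rot: [1.0, 0.015, 0.006, -0.001]
force: [0.5, -0.2, 0.3]
finger_gap: 0.997
gripper_force: 0.0
```

```bash
python3 - <<'E'
from h import *
from station import manip
s=manip.snapshot("side");c=s["image"][90:310,200:400,::-1];cv2.imwrite("pics/s5.png",cv2.resize(c,None,fx=2.7,fy=2.7))
for n in("side","scene"):
    P,m=cloud(manip.snapshot(n))
    for nm,x,y,r,a,b in(("spool",.461,.2896,.04,.054,.07),("jar",.465,.1636,.03,.042,.055),("meter",.591,.1674,.062,.041,.055),("nozzle",.587,.2934,.02,.065,.08),("dish",.538,-.195,.035,.009,.03)):
        p=P[m&(np.hypot(P[...,0]-x,P[...,1]-y)<r)&(P[...,2]>a)&(P[...,2]<b)]
        print(n,nm,len(p),np.percentile(p[:,:2],[2,98],axis=0).mean(0).round(4),"z",np.percentile(p[:,2],[10,50,90]).round(4))
E
python3 d.py .591 .1674 .16 1.7
```

```text
side spool 201 [0.4637 0.2899] z [0.0576 0.0593 0.0609]
side jar 132 [0.4657 0.164 ] z [0.0437 0.0452 0.0469]
side meter 529 [0.5898 0.1649] z [0.0424 0.0454 0.0478]
side nozzle 47 [0.5871 0.295 ] z [0.0666 0.069  0.0708]
side dish 144 [ 0.538  -0.1947] z [0.0094 0.012  0.0141]
scene spool 135 [0.4636 0.2891] z [0.0562 0.0582 0.0597]
scene jar 120 [0.4664 0.1616] z [0.0428 0.0445 0.0459]
scene meter 578 [0.5908 0.1644] z [0.0422 0.0445 0.0469]
scene nozzle 57 [0.5874 0.2922] z [0.0662 0.0683 0.0702]
scene dish 120 [ 0.5384 -0.195 ] z [0.0098 0.0116 0.0135]
t 26.45 p [0.5893 0.1671 0.171 ] psi 1.73 tilt 0.05 gap 0.998 F [ 0.3  0.1 -0.8]
turn z first 0.03 deg; shift after turn [ 0.0017 -0.0003  0.011 ] before turn [ 0.0017 -0.0003  0.011 ]
```

View pics/s5.png

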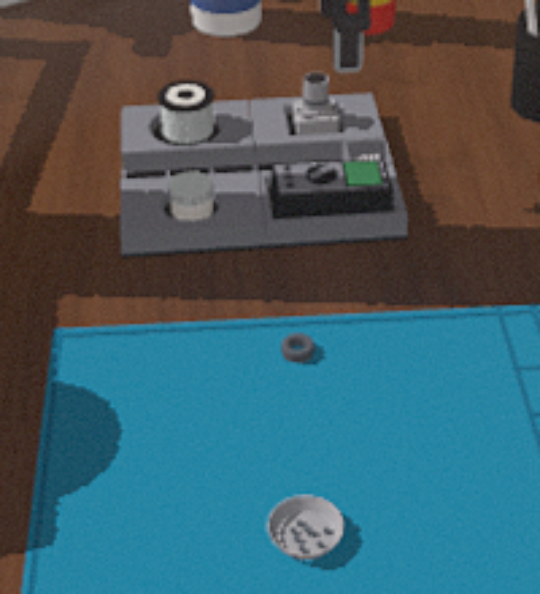

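All four are seated at the right heights and centres, the gripper is clear, and the dish at (305,525) has not moved.

```bash
python3 -c "
from station import manip;print(manip.sign_off())"
```

```text
the job is handed in; nothing more can be done
None
```

I handed the job in after about 26 s of robot time: the final depth check showed the spool, jar, meter and nozzle each seated in its own pocket with the gripper clear and the screw dish unmoved; sign-off returned no verdict.

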